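Zero the checking gauge, then hold a pie-press die home in its corner

ROBOT

A 6-joint arm with a two-finger parallel gripper is mounted at the origin on the work surface. World frame = base frame: x ahead of the robot, y to its left, z up, the work surface at z = 0. Lengths are in m, angles in rad, forces in N, time in s.
With the tool pointing down it reaches from about 0.35 to 0.925 m from the base axis. Payload 6.4 kg.
Tool frame: the origin (TCP) lies midway between the tips of the shut fingers; the grasp point (between the pads) lies 19 mm behind it; z points along the fingers, x is the direction in which the jaws open and shut, and the axes are right-handed (so a half turn about z gives the same grasp; the last joint's range is limited). The gripper opens to 94 mm and grips with 3 to 60 N. Pads are 16 mm wide; open, the fingers measure 119 mm over their backs; the gripper's body (75 mm by 177 mm) begins 78 mm behind the grasp point.
Start: joints at [1.037, 0.245, 1.558, -0, 1.339, -0.174], TCP at [0.229, 0.608, 0.205] pointing down, gripper open.
Joint ranges: [-3.13, 3.13], [-1.02, 2.26], [0.13, 2.54], [-0.95, 4.09], [0.21, 2.88], [-2.74, 2.74]. Speed limits (rad/s): [2.57, 2.57, 3.14, 3.14, 3.14, 3.14].

INTERFACE

Orientations are given as a unit quaternion [x, y, z, w].
In Python, from bench import ctrl, cams gives the robot as it stands. The module is installed in compiled form; this text tells all that it offers.
- The arm moves only by the tool jog_arm, never from a script. Its argument "plan" is a list of rows, each an object of numbers: "tx", "ty", "tz": the shift along the tool's x, y, z in cm; "yaw": the turn about the tool's z in degrees; "claw": the closure, from 0 (fully open) to 1 (shut). In form: [{"tx": .., "ty": .., "tz": .., "yaw": .., "claw": ..}, ...]. A call has 1 to 12 rows; each row is the pose to reach, as a shift and turn from the pose commanded when the call began, along the tool's axes at that moment; what a row does not reach only later rows make up. A row lasts 1/10 s, in which the tool goes at most 50 mm and 8.59 degrees, less where a joint would pass 70% of its speed; a pose out of reach is approached as far as the arm can. A call with a gripper value outside its range is refused whole. The fingers move at their own pace and stop on an object; "newtons" is the grip in N (left out, the last holds). Time passes only in rows, so rows that repeat a pose let the fingers close. It gives the time, the measured TCP pose, the force and the opening at its end, in the units of the state.
- ctrl.observe(): the state, without advancing time (a new reading comes with each control period).
- cams.read_camera(name): name is "scene" or "top" or "wrist"; returns the picture (420x560x3 uint8, red, green, blue); there is no depth.
- cams.camera_info(name): a dict with "intrinsics" (3x3 intrinsics, pixels), "world_from_camera" (4x4, takes a point from camera to world coordinates); the wrist camera has in their place "tool_from_camera" (4x4, takes a point from camera to tool coordinates, whose origin is the TCP and whose axes are the tool frame's). Camera axes: x right, y down, z forward; pixel columns grow to the right and rows downward; lengths in m; the calibration is good to about 2 mm. A picture is of the moment at which its call begins: read the wrist's pose just before it. camera_info takes no time and is no camera call.
- ctrl.sign_off(): hands the job in, once; it reports no verdict.
The state is a dict: "time": time; "joints": joint angles; "qd": joint speeds; "joint_torque": joint torques, N m; "tool_pos": TCP position; "eef_rot": TCP orientation; "contact_force": force on the tool from outside, world axes, zero at the start; "wrist_torque": the same for the moment, N m; "finger_gap": finger opening in m.
Only numpy, scipy, OpenCV 4.12 (cv2) and the standard library are available. Lean on these libraries where they do the work, as an engineer would, in place of code of your own. Each camera call takes 0.05 s, during which the arm holds its last target.

TASK

Check a pie-press die on the bench gauge. With the gauge's bed still empty, press the three keys of the low console one at a time, each fully down for a moment and let up before the next: first the long bar key, then the square key, then the round key. Then take the die with the square flange, lay it flat on the gauge's bed and push it squarely into the corner until both sprung stops are pushed fully in, and finish while still holding it pressed there; leave everything else where it stands.

Things in the scene. Friction and masses are not known exactly. Their poses are not given: they have to be found in the camera images.
- die: the aluminium pie-press die to be checked: square flange 80 x 80 mm, 14 mm thick, with an upright round boss on its middle, 36 mm diameter, 40 mm tall (54 mm overall); about 0.36 kg. Origin: centre of its underside; x and y square to the flange's sides, z up. It stands on the table; any side may face any stop
- gauge: checking gauge fixed to the table: grey bed plate 160 x 160 mm, top 12 mm above the table, open at its near and right sides; sprung stop faces at its far (+x) and left (+y) sides. The die is fully home with its origin at x = y = +6, z = +12 mm here. Origin: centre of the bed at table height; x to the far stop, y to the left stop, z up
- stop_far (a joint): sprung stop at the bed's far side: 0 = out, 0.006 m = pushed fully in towards the gauge's +x; about 2 N to start, 7 N fully in; it springs back and pushes the die off if not held
- stop_left (a joint): sprung stop at the bed's left side: 0 = out, 0.006 m = pushed fully in towards the gauge's +y; same spring
- stop_far_face (a point): middle of the far stop's front face, moving with it; steel, 60 mm long, from 2 to 22 mm above the bed; untouched its front is at x = +40 mm of the gauge, fully in at +46 mm. Behind it an aluminium housing 26 mm high above the bed. Axes as the gauge's
- stop_left_face (a point): middle of the left stop's front face, moving with it; same shape, front at y = +40 mm of the gauge untouched, +46 mm fully in. Axes as the gauge's
- console: low white console box fixed to the table, 240 mm along its x, 90 mm along its y, 45 mm high, with the three keys in a row along x, 62 mm apart, on its top. Origin: centre of its underside
- key_bar_top (a point): long bar key, 18 x 46 mm, black plastic, in a thin steel surround on the console; its place among the three changes. Site: centre of the key's top face when up, 18 mm above the console's top (63 mm above the table), moves with the key; its x axis runs along the console
- key_bar (a joint): joint of the bar key: 0 = up, 0.006 m = fully down; springs back; about 1.5 N to start, 5 N fully down
- key_square_top (a point): square key, 26 x 26 mm, black plastic, in a thin steel surround on the console; its place among the three changes. Site: centre of the key's top face when up, 18 mm above the console's top (63 mm above the table), moves with the key; its x axis runs along the console
- key_square (a joint): joint of the square key: 0 = up, 0.006 m = fully down; springs back; about 1.5 N to start, 5 N fully down
- key_round_top (a point): round key, 28 mm diameter, black plastic, in a thin steel surround on the console; its place among the three changes. Site: centre of the key's top face when up, 18 mm above the console's top (63 mm above the table), moves with the key; its x axis runs along the console
- key_round (a joint): joint of the round key: 0 = up, 0.006 m = fully down; springs back; about 1.5 N to start, 5 N fully down
- round_die: another aluminium die, with a round flange of 82 mm diameter and the same thickness and boss: not to be used. Origin: centre of its underside. It and the square one may have changed places
- collar: bystander: aluminium ring collar, 76 mm diameter, 35 mm high; origin: centre of its underside
- cup: bystander: steel cup, 72 mm diameter, 80 mm high; origin: centre of its underside
- bowl: bystander: steel bowl, 120 mm diameter, 50 mm high; origin: centre of its underside
- jar: bystander: clear jar, 60 mm diameter, 100 mm high; origin: centre of its underside
- pie_tin: bystander: aluminium pie tin, 120 mm diameter, 30 mm high; origin: centre of its underside
- brush: bystander: brush with a wooden handle lying on the table; origin: under its middle
Things that resemble listed ones, but are neither listed nor needed, are in the scene too. Leave any blue look-alike of the die alone.

How it is judged:
On the way, in this order (a step that is already met when the one before it is completed fails the run):
1. long bar key pressed fully down alone, gauge bed empty (value of joint key_bar above 0.0045 m and value of joint each of key_square, key_round below 0.0015 m and contact force between die and gauge below 0.05 N), for 0.1 s.
2. square key pressed fully down alone, gauge bed empty (value of joint key_square above 0.0045 m and value of joint each of key_bar, key_round below 0.0015 m and contact force between die and gauge below 0.05 N), for 0.1 s.
3. round key pressed fully down alone, gauge bed empty (value of joint key_round above 0.0045 m and value of joint each of key_bar, key_square below 0.0015 m and contact force between die and gauge below 0.05 N), for 0.1 s.
At the end, for the whole second after the job is handed in: The square-flanged die lies flat on the gauge's bed (within 0.06 rad and 4 mm), square to it within 0.08 rad, in the corner with both sprung stops pushed in more than 4 of their 6 mm, still, and the gripper's fingers are holding it there (more than 1 N) (value of joint each of stop_far, stop_left above 0.004 m and x of die in the frame of gauge between 0.003 and 0.0095 m and y of die in the frame of gauge between 0.003 and 0.0095 m and z of die in the frame of gauge between 0.009 and 0.016 m and angle between die's own z axis and vertical below 0.06 rad and (angle between the x axis of die and the x axis of gauge, either way round below 0.08 rad or angle between the x axis of die and the y axis of gauge, either way round below 0.08 rad) and linear speed of die below 0.02 m/s and contact force between die and the fingers above 1 N); the arm keeps its last pose, push and grip.
It fails at once if another thing on the table was shifted or knocked over (distance of any of round_die, collar, cup, bowl, jar, pie_tin, brush from where it was at the start of the episode above 0.03 m).
It also fails if it takes over 58 s, if anything falls off the work surface, if the arm or the gripper's body presses on something with over 40 N, if the wrist force passes 120 N, or if a joint passes its speed limit or range.

## Working session

There is one attempt and no reset: what is moved stays moved. The work goes in short steps, Python scripts to look and compute and a tool call to move; the robot and the scene stay as the last step left them, time stands still between calls to the robot, and variables do not carry over. Pictures are saved under pics/ and viewed, and the job is handed in when it is done.

Besides the shell and the picture viewer there is one more tool, called after "Emit:" as name(argument=value, ...) on one line, values as JSON. jog_arm: Moves the arm, as the interface text tells. Its arguments: {"type":"object","properties":{"plan":{"type":"array"},"newtons":{"type":"number"}},"required":["plan"]}

```bash
mkdir -p pics; python3 - <<'E'
from bench import ctrl,cams
import cv2
print(ctrl.observe())
for n in ("top","scene","wrist"):
    im=cams.read_camera(n); cv2.imwrite(f"pics/{n}0.png",im[:,:,::-1])
    print(n,cams.camera_info(n))
E
```

```text
{'time': 0.0, 'joints': array([ 1.03687971e+00,  2.45794237e-01,  1.55899223e+00, -8.44107563e-06,
        1.33868775e+00, -1.74097576e-01]), 'qd': array([ 0.00045384, -0.00123384,  0.00020204,  0.00065455,  0.00026454,
       -0.00011865]), 'joint_torque': array([ 1.32762252e-03, -4.15850508e+01, -3.14592862e+01,  6.85042259e-02,
        3.34633270e-02, -1.49432894e-04]), 'tool_pos': array([0.22855743, 0.60785872, 0.20436976]), 'eef_rot': array([ 8.22223160e-01,  5.69164467e-01, -8.52874836e-04,  3.97103790e-04]), 'contact_force': array([0.08604631, 0.05411032, 0.44719503]), 'wrist_torque': array([-0.03055763, -0.03983733,  0.00388462]), 'finger_gap': 0.09385196019169495}
top {'intrinsics': array([[431.80553973,   0.        , 275.93180967],
       [  0.        , 431.80553973, 211.17436606],
       [  0.        ,   0.        ,   1.        ]]), 'world_from_camera': array([[ 0.02189494, -0.98514142,  0.17034376,  0.31127232],
       [-0.99975495, -0.0210186 ,  0.00694643, -0.1022981 ],
       [-0.00326283, -0.17045411, -0.98536021,  1.18131158],
       [ 0.        ,  0.        ,  0.   
[... 303 characters left out ...]
0.49219724,  0.4608511 , -0.65629709],
       [ 0.01343439, -0.67260389, -0.73988075,  0.95342747],
       [ 0.        ,  0.        ,  0.        ,  1.        ]])}
wrist {'intrinsics': array([[310.69124704,   0.        , 281.29240165],
       [  0.        , 310.69124704, 209.73493489],
       [  0.        ,   0.        ,   1.        ]]), 'tool_from_camera': array([[ 9.99999804e-01,  4.63186020e-04, -4.22094440e-04,
        -2.96519450e-04],
       [-3.44454127e-04,  9.68957349e-01,  2.47227703e-01,
        -7.07684755e-02],
       [ 5.23503926e-04, -2.47227509e-01,  9.68957318e-01,
        -1.79456428e-01],
       [ 0.00000000e+00,  0.00000000e+00,  0.00000000e+00,
         1.00000000e+00]])}
```

View pics/top0.png

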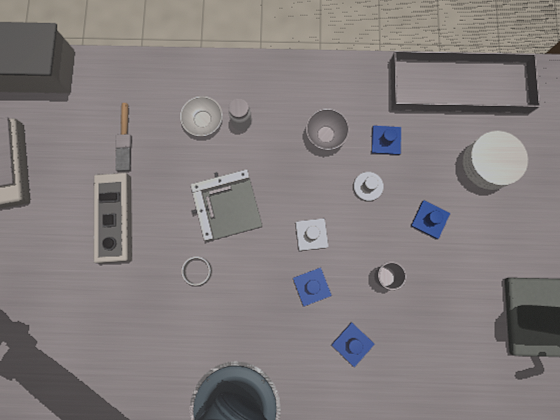

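View pics/scene0.png

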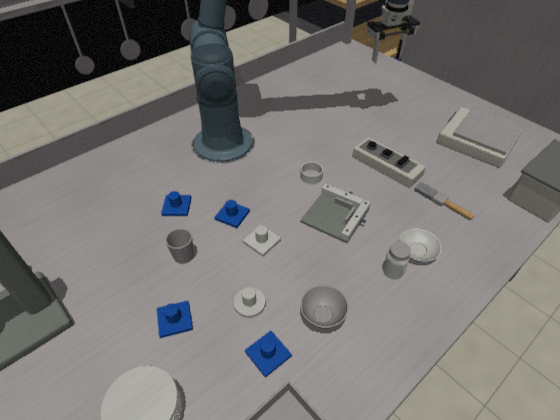

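View pics/wrist0.png

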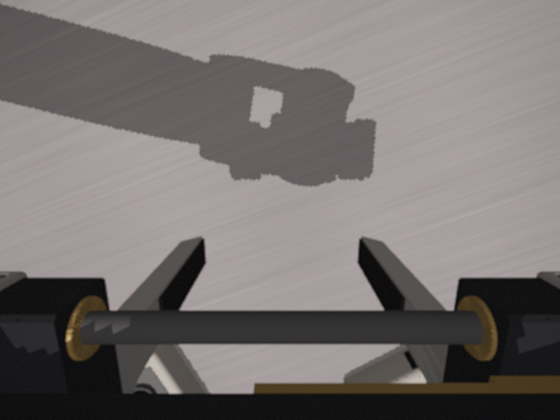

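```bash
python3 - <<'E'
import cv2
im=cv2.imread("pics/top0.png")
def crop(n,x,y,w,h,s): cv2.imwrite(f"pics/{n}.png",cv2.resize(im[y:y+h,x:x+w],None,fx=s,fy=s,interpolation=cv2.INTER_CUBIC))
crop("c_con",80,165,70,110,5.4)
crop("c_g",180,160,90,90,6.5)
crop("c_d",285,205,60,60,8)
E
```

```text
(no output)
```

View pics/c_con.png

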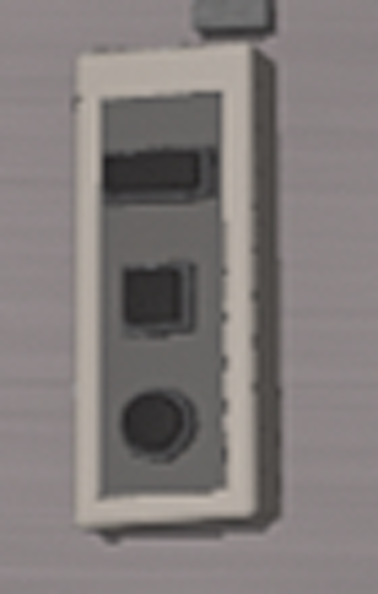

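View pics/c_g.png

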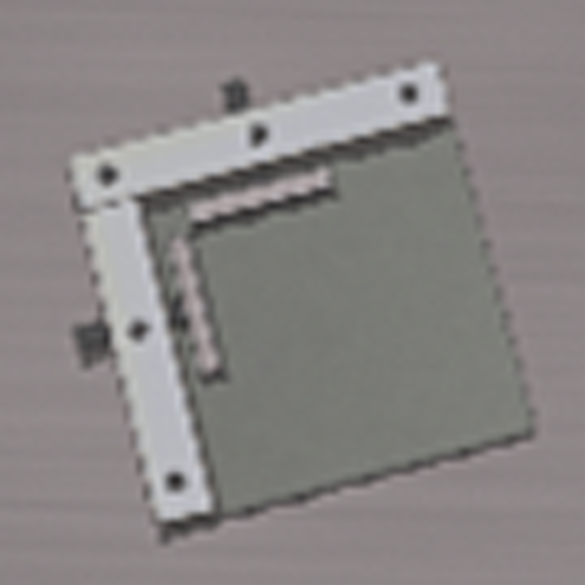

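View pics/c_d.png

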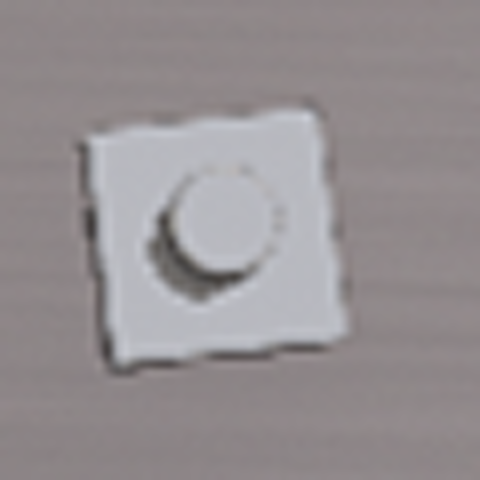

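```bash
cat > h.py <<'E'
import numpy as np
from bench import ctrl,cams
def p2w(u,v,z,cam="top"):
    i=cams.camera_info(cam);K=i["intrinsics"];T=i["world_from_camera"]
    d=T[:3,:3]@np.linalg.inv(K)@[u,v,1];o=T[:3,3]
    return (o+d*(z-o[2])/d[2])
def w2p(p,cam="top"):
    i=cams.camera_info(cam);K=i["intrinsics"];T=i["world_from_camera"]
    c=T[:3,:3].T@(np.asarray(p)-T[:3,3]);q=K@c;return q[:2]/q[2]
def cr(c,off,s): return (np.array(c)+.5)/s-.5+np.array(off)
E
python3 - <<'E'
from h import *
np.set_printoptions(precision=4,suppress=True)
for n,c in dict(bar=(151,172),sq=(151,295),rd=(151,420)).items(): print(n,p2w(*cr(c,(80,165),5.4),.063))
for c in [(78,52),(248,44),(256,515),(80,522)]: print('con',p2w(*cr(c,(80,165),5.4),.045))
for n,c,z in [('bedNR',(533,432),.012),('bedFR',(458,135),.012),('hNL',(160,522),.038),('hFL',(72,158),.038),('hFR',(435,62),.038),('hNLin',(213,512),.038),('hFRin',(447,112),.038),('sf1',(195,222),.034),('sf2',(335,190),.034),('sl1',(190,240),.034),('sl2',(222,375),.034)]:
    print(n,p2w(*cr(c,(180,160),6.5),z))
D=[p2w(*cr(c,(285,205),8),.014) for c in [(88,138),(318,110),(346,332),(112,362)]]
print(np.array(D),np.mean(D,0)); 
for k in range(4):
    d=D[(k+1)%4]-D[k]; print(np.linalg.norm(d),np.degrees(np.arctan2(d[1],d[0])))
print('boss',p2w(*cr((223,218),(285,205),8),.054))
E
```

```text
bar [0.5347 0.3521 0.063 ]
sq [0.4738 0.3467 0.063 ]
rd [0.413  0.3413 0.063 ]
con [0.599  0.4016 0.045 ]
con [0.6049 0.3164 0.045 ]
con [0.3696 0.2933 0.045 ]
con [0.3643 0.3786 0.045 ]
bedNR [ 0.4714 -0.0557  0.012 ]
bedFR [ 0.5989 -0.0201  0.012 ]
hNL [0.4274 0.0947 0.038 ]
hFL [0.5792 0.1392 0.038 ]
hFR [ 0.6239 -0.0112  0.038 ]
hNLin [0.432  0.0732 0.038 ]
hFRin [ 0.6023 -0.017   0.038 ]
sf1 [0.5539 0.0871 0.034 ]
sf2 [0.5688 0.0291 0.034 ]
sl1 [0.5461 0.0888 0.034 ]
sl2 [0.4894 0.0728 0.034 ]
[[ 0.4847 -0.1483  0.014 ]
 [ 0.4961 -0.2268  0.014 ]
 [ 0.4203 -0.2365  0.014 ]
 [ 0.4085 -0.1575  0.014 ]] [ 0.4524 -0.1923  0.014 ]
0.07927257503652811 -81.76477012428731
0.07637607477884863 -172.72335611698597
0.07983077092277453 98.53370264847942
0.07680316996462798 6.866278183660456
boss [ 0.4532 -0.1914  0.054 ]
```

```bash
cat >> h.py <<'E'
from scipy.spatial.transform import Rotation as R
def tgt(p,yaw=None):
    s=ctrl.observe();Rm=R.from_quat(s["eef_rot"]).as_matrix()
    t=Rm.T@(np.array(p)-s["tool_pos"])*100
    cy=np.degrees(np.arctan2(Rm[1,0],Rm[0,0]))
    print("t=%.1f pos"%s["time"],s["tool_pos"].round(4),"yaw %.2f F"%cy,s["contact_force"].round(2),"gap %.4f"%s["finger_gap"],"-> shift cm",t.round(2),"" if yaw is None else "jog yaw %.2f"%(-((yaw-cy+90)%180-90)))
E
python3 -c "
from h import *
tgt([.5347,.3521,.075]);tgt([.4738,.3467,.075]);tgt([.413,.3413,.075])"
```

```text
t=0.1 pos [0.2286 0.608  0.2046] yaw 69.38 F [-0.77 -0.06 -0.71] gap 0.0943 -> shift cm [-13.15  37.66  12.97] 
t=0.1 pos [0.2286 0.608  0.2046] yaw 69.38 F [-0.77 -0.06 -0.71] gap 0.0943 -> shift cm [-15.8   32.15  12.98] 
t=0.1 pos [0.2286 0.608  0.2046] yaw 69.38 F [-0.77 -0.06 -0.71] gap 0.0943 -> shift cm [-18.45  26.65  12.98]
```

Emit:
jog_arm(plan=[{"tx":-13.15,"ty":37.66,"tz":0,"yaw":0,"claw":1},{"tx":-13.15,"ty":37.66,"tz":0,"yaw":0,"claw":1},{"tx":-13.15,"ty":37.66,"tz":0,"yaw":0,"claw":1},{"tx":-13.15,"ty":37.66,"tz":0,"yaw":0,"claw":1},{"tx":-13.15,"ty":37.66,"tz":0,"yaw":0,"claw":1},{"tx":-13.15,"ty":37.66,"tz":0,"yaw":0,"claw":1},{"tx":-13.15,"ty":37.66,"tz":0,"yaw":0,"claw":1},{"tx":-13.15,"ty":37.66,"tz":0,"yaw":0,"claw":1},{"tx":-13.15,"ty":37.66,"tz":4,"yaw":0,"claw":1},{"tx":-13.15,"ty":37.66,"tz":8,"yaw":0,"claw":1},{"tx":-13.15,"ty":37.66,"tz":11,"yaw":0,"claw":1},{"tx":-13.15,"ty":37.66,"tz":11,"yaw":0,"claw":1}])

```text
time: 1.35
tool_pos: [0.5314, 0.3508, 0.0897]
eef_rot: [0.822, 0.569, -0.005, -0.001]
contact_force: [-0.0, -0.5, 1.1]
finger_gap: 0.002
```

```bash
python3 - <<'E'
from h import *
import cv2
tgt([.5347,.3521,.07])
im=cams.read_camera("wrist"); cv2.imwrite("pics/w1.png",im[:,:,::-1])
E
```

```text
t=1.4 pos [0.5314 0.3508 0.0897] yaw 69.36 F [-0.   -0.51  1.09] gap 0.0020 -> shift cm [0.25 0.28 1.97]
```

View pics/w1.png

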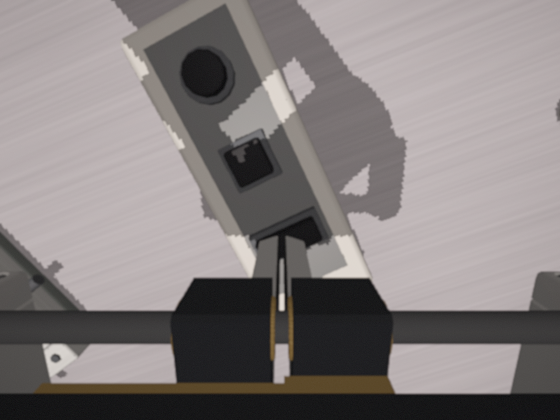

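```bash
cat >> h.py <<'E'
def wp2w(u,v,z,s=None):
    i=cams.camera_info("wrist");s=s or ctrl.observe()
    M=R.from_quat(s["eef_rot"]).as_matrix();T=i["tool_from_camera"]
    d=M@T[:3,:3]@np.linalg.inv(i["intrinsics"])@[u,v,1];o=M@T[:3,3]+s["tool_pos"]
    return o+d*(z-o[2])/d[2]
E
python3 -c "
from h import *
print(wp2w(248,164,.063),wp2w(205,73,.063));tgt([.5347,.3521,.07])"
```

```text
[0.47936615 0.34779697 0.063     ] [0.4172439  0.34388712 0.063     ]
t=1.4 pos [0.5333 0.3519 0.0931] yaw 69.38 F [ 0.46 -0.02  0.17] gap 0.0005 -> shift cm [0.07 0.13 2.31]
```

Emit:
jog_arm(plan=[{"tx":0.07,"ty":0.13,"tz":1.5,"yaw":0,"claw":1},{"tx":0.07,"ty":0.13,"tz":2.6,"yaw":0,"claw":1},{"tx":0.07,"ty":0.13,"tz":3.1,"yaw":0,"claw":1},{"tx":0.07,"ty":0.13,"tz":3.4,"yaw":0,"claw":1},{"tx":0.07,"ty":0.13,"tz":3.6,"yaw":0,"claw":1},{"tx":0.07,"ty":0.13,"tz":3.6,"yaw":0,"claw":1},{"tx":0.07,"ty":0.13,"tz":3.6,"yaw":0,"claw":1},{"tx":0.07,"ty":0.13,"tz":3.6,"yaw":0,"claw":1}])

```text
time: 2.2
tool_pos: [0.5365, 0.353, 0.0599]
eef_rot: [0.822, 0.569, 0.0, -0.0]
contact_force: [-3.0, -1.5, 4.5]
finger_gap: 0.0006
```

Emit:
jog_arm(plan=[{"tx":0,"ty":0,"tz":0.2,"yaw":0,"claw":1},{"tx":0,"ty":0,"tz":0.3,"yaw":0,"claw":1},{"tx":0,"ty":0,"tz":0.3,"yaw":0,"claw":1},{"tx":0,"ty":0,"tz":0.3,"yaw":0,"claw":1}])

```text
time: 2.6
tool_pos: [0.5367, 0.3531, 0.0572]
eef_rot: [0.822, 0.569, 0.0, 0.0]
contact_force: [-4.1, -1.3, 6.3]
finger_gap: 0.0003
```

```bash
python3 - <<'E'
from h import *
import cv2
im=cams.read_camera("wrist"); cv2.imwrite("pics/w2.png",im[:,:,::-1])
for i in range(3): tgt([.4745,.347,.07]); cams.read_camera("top")
E
```

```text
t=2.6 pos [0.5367 0.3531 0.0572] yaw 69.39 F [-4.01 -0.92  6.79] gap 0.0005 -> shift cm [-2.76 -5.61 -1.28] 
t=2.7 pos [0.5367 0.3531 0.0572] yaw 69.39 F [-3.41 -1.58  6.8 ] gap 0.0004 -> shift cm [-2.76 -5.61 -1.28] 
t=2.8 pos [0.5367 0.3531 0.0572] yaw 69.39 F [-3.66 -0.92  7.56] gap -0.0001 -> shift cm [-2.76 -5.61 -1.28]
```

View pics/w2.png

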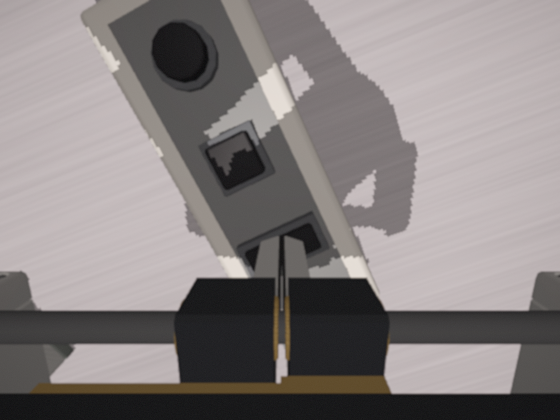

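```bash
python3 -c "
from h import *
print(wp2w(235,162,.063),wp2w(181,52,.063), wp2w(283,240,.057))"
```

```text
[0.47720245 0.34761208 0.063     ] [0.41599213 0.34334219 0.063     ] [0.53154562 0.35576522 0.057     ]
```

Emit:
jog_arm(plan=[{"tx":0,"ty":0,"tz":-2.5,"yaw":0,"claw":1},{"tx":0,"ty":0,"tz":-2.5,"yaw":0,"claw":1},{"tx":-1.3,"ty":-2.7,"tz":-2.5,"yaw":0,"claw":1},{"tx":-2.6,"ty":-5.4,"tz":-2.5,"yaw":0,"claw":1},{"tx":-2.6,"ty":-5.4,"tz":-2.5,"yaw":0,"claw":1},{"tx":-2.6,"ty":-5.4,"tz":-1.2,"yaw":0,"claw":1},{"tx":-2.6,"ty":-5.4,"tz":-0.6,"yaw":0,"claw":1},{"tx":-2.6,"ty":-5.4,"tz":-0.3,"yaw":0,"claw":1},{"tx":-2.6,"ty":-5.4,"tz":0,"yaw":0,"claw":1},{"tx":-2.6,"ty":-5.4,"tz":0,"yaw":0,"claw":1},{"tx":-2.6,"ty":-5.4,"tz":0,"yaw":0,"claw":1},{"tx":-2.6,"ty":-5.4,"tz":0,"yaw":0,"claw":1}])

```text
time: 4.0
tool_pos: [0.4774, 0.3475, 0.0572]
eef_rot: [0.822, 0.569, -0.0, 0.0]
contact_force: [-3.0, -1.6, 7.0]
finger_gap: 0.0001
```

```bash
python3 - <<'E'
from h import *
import cv2
im=cams.read_camera("wrist"); cv2.imwrite("pics/w3.png",im[:,:,::-1])
for i in range(3): tgt([.4145,.342,.07]); cams.read_camera("top")
E
```

```text
t=4.0 pos [0.4774 0.3475 0.0572] yaw 69.37 F [-1.57 -1.26  7.02] gap 0.0006 -> shift cm [-2.73 -5.69 -1.28] 
t=4.1 pos [0.4774 0.3475 0.0572] yaw 69.37 F [-3.66 -1.58  6.24] gap 0.0004 -> shift cm [-2.74 -5.69 -1.28] 
t=4.2 pos [0.4774 0.3475 0.0572] yaw 69.37 F [-2.97 -2.13  7.02] gap 0.0005 -> shift cm [-2.74 -5.69 -1.28]
```

View pics/w3.png

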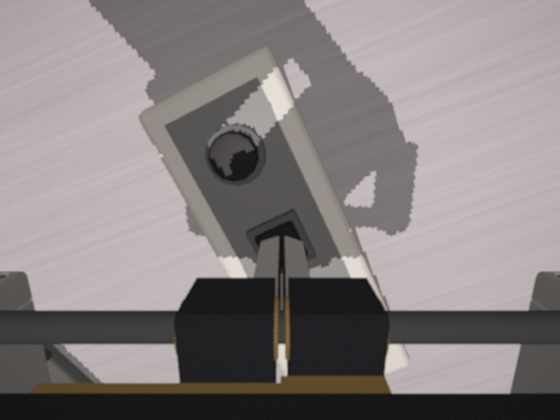

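Emit:
jog_arm(plan=[{"tx":0,"ty":0,"tz":-2.5,"yaw":0,"claw":1},{"tx":0,"ty":0,"tz":-2.5,"yaw":0,"claw":1},{"tx":-1.3,"ty":-2.7,"tz":-2.5,"yaw":0,"claw":1},{"tx":-2.7,"ty":-5.6,"tz":-2.5,"yaw":0,"claw":1},{"tx":-2.7,"ty":-5.6,"tz":-2.5,"yaw":0,"claw":1},{"tx":-2.7,"ty":-5.6,"tz":-1.2,"yaw":0,"claw":1},{"tx":-2.7,"ty":-5.6,"tz":-0.6,"yaw":0,"claw":1},{"tx":-2.7,"ty":-5.6,"tz":-0.3,"yaw":0,"claw":1},{"tx":-2.7,"ty":-5.6,"tz":0,"yaw":0,"claw":1},{"tx":-2.7,"ty":-5.6,"tz":0,"yaw":0,"claw":1},{"tx":-2.7,"ty":-5.6,"tz":0,"yaw":0,"claw":1},{"tx":-2.7,"ty":-5.6,"tz":0,"yaw":0,"claw":1}])

```text
time: 5.4
tool_pos: [0.4154, 0.342, 0.0572]
eef_rot: [0.822, 0.569, -0.0, 0.0]
contact_force: [-2.9, -1.4, 7.9]
finger_gap: 0.0003
```

```bash
python3 - <<'E'
from h import *
import cv2
im=cams.read_camera("wrist"); cv2.imwrite("pics/w4.png",im[:,:,::-1])
for i in range(3): tgt([.4529,-.1918,.2],97.7); cams.read_camera("top")
E
```

```text
t=5.5 pos [0.4154 0.342  0.0572] yaw 69.38 F [-2.62 -2.63  7.29] gap 0.0005 -> shift cm [-48.65  22.3  -14.25] jog yaw -28.32
t=5.5 pos [0.4155 0.3419 0.0572] yaw 69.38 F [-3.46 -1.8   7.28] gap 0.0004 -> shift cm [-48.65  22.3  -14.25] jog yaw -28.32
t=5.5 pos [0.4154 0.342  0.0572] yaw 69.38 F [-3.16 -2.22  7.81] gap 0.0005 -> shift cm [-48.65  22.3  -14.25] jog yaw -28.32
```

View pics/w4.png

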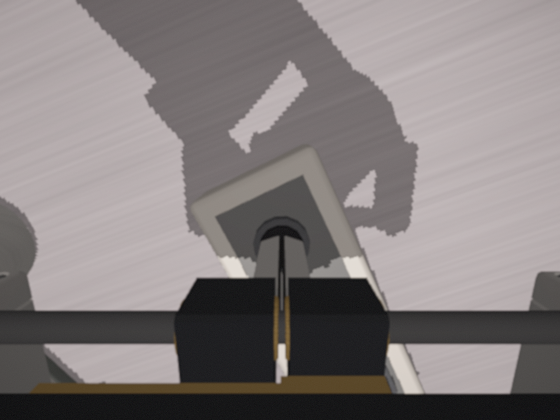

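Emit:
jog_arm(plan=[{"tx":0,"ty":0,"tz":-5,"yaw":0,"claw":1},{"tx":0,"ty":0,"tz":-10,"yaw":0,"claw":0.6},{"tx":0,"ty":0,"tz":-14,"yaw":0,"claw":0.3},{"tx":-48.65,"ty":22.3,"tz":-14,"yaw":-28.3,"claw":0.3},{"tx":-48.65,"ty":22.3,"tz":-14,"yaw":-28.3,"claw":0.3},{"tx":-48.65,"ty":22.3,"tz":-14,"yaw":-28.3,"claw":0.3},{"tx":-48.65,"ty":22.3,"tz":-14,"yaw":-28.3,"claw":0.3},{"tx":-48.65,"ty":22.3,"tz":-14,"yaw":-28.3,"claw":0.3},{"tx":-48.65,"ty":22.3,"tz":-14,"yaw":-28.3,"claw":0.3},{"tx":-48.65,"ty":22.3,"tz":-14,"yaw":-28.3,"claw":0.3},{"tx":-48.65,"ty":22.3,"tz":-14,"yaw":-28.3,"claw":0.3},{"tx":-48.65,"ty":22.3,"tz":-14,"yaw":-28.3,"claw":0.3}])

```text
time: 6.8
tool_pos: [0.4454, -0.0927, 0.1966]
eef_rot: [0.658, 0.753, 0.0, 0.0]
contact_force: [1.2, -0.2, -0.6]
finger_gap: 0.066
```

```bash
python3 - <<'E'
from h import *
tgt([.4529,-.1918,.18],97.7)
E
```

```text
t=6.8 pos [ 0.4454 -0.0927  0.1966] yaw 97.65 F [ 1.17 -0.21 -0.61] gap 0.0660 -> shift cm [-9.92 -0.58  1.66] jog yaw -0.05
```

Emit:
jog_arm(plan=[{"tx":-9,"ty":-0.6,"tz":1,"yaw":0,"claw":0.3},{"tx":-9,"ty":-0.6,"tz":1,"yaw":0,"claw":0.3},{"tx":-9,"ty":-0.6,"tz":1,"yaw":0,"claw":0.3},{"tx":-9,"ty":-0.6,"tz":1,"yaw":0,"claw":0.3}])

```text
time: 7.2
tool_pos: [0.4513, -0.1808, 0.186]
eef_rot: [0.659, 0.752, 0.0, -0.001]
contact_force: [0.3, 0.3, 0.2]
finger_gap: 0.0654
```

```bash
python3 - <<'E'
from h import *
import cv2
tgt([.4529,-.1918,.018],97.7)
im=cams.read_camera("wrist"); cv2.imwrite("pics/w5.png",im[:,:,::-1])
E
```

```text
t=7.2 pos [ 0.4513 -0.1808  0.186 ] yaw 97.56 F [0.27 0.27 0.19] gap 0.0654 -> shift cm [-1.12  0.03 16.8 ] jog yaw -0.14
```

View pics/w5.png

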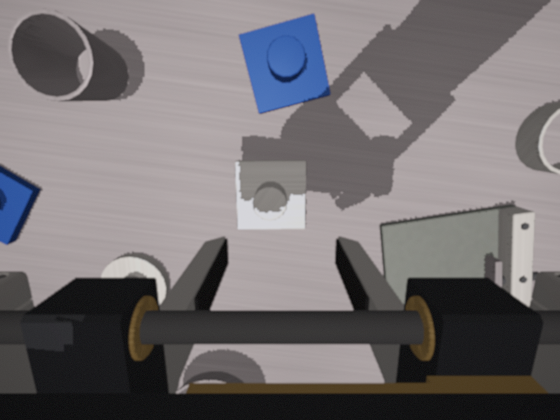

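```bash
python3 - <<'E'
from h import *
s=ctrl.observe()
D=np.array([wp2w(*c,.014,s) for c in [(236,161),(305.5,161),(305.5,229),(236.5,229.5)]]);print(D,D.mean(0))
tgt([.4529,-.1918,.018],97.7)
print(np.linalg.norm(D-np.roll(D,1,0),axis=1))
E
```

```text
[[ 0.42071339 -0.23604805  0.014     ]
 [ 0.41028546 -0.15869672  0.014     ]
 [ 0.48943585 -0.1464678   0.014     ]
 [ 0.50098206 -0.22755077  0.014     ]] [ 0.45535419 -0.19219084  0.014     ]
t=7.2 pos [ 0.4514 -0.1799  0.1862] yaw 97.66 F [-0.35 -0.87  0.36] gap 0.0659 -> shift cm [-1.21 -0.   16.82] jog yaw -0.04
[0.08071718 0.07805107 0.08008952 0.08190093]
```

Emit:
jog_arm(plan=[{"tx":-1.2,"ty":0.1,"tz":5,"yaw":0,"claw":0.3},{"tx":-1.2,"ty":0.1,"tz":10,"yaw":0,"claw":0.3},{"tx":-1.2,"ty":0.1,"tz":13,"yaw":0,"claw":0.3},{"tx":-1.2,"ty":0.1,"tz":15,"yaw":0,"claw":0.3},{"tx":-1.2,"ty":0.1,"tz":16.4,"yaw":0,"claw":0.3},{"tx":-1.2,"ty":0.1,"tz":16.4,"yaw":0,"claw":0.3},{"tx":-1.2,"ty":0.1,"tz":16.4,"yaw":0,"claw":0.8},{"tx":-1.2,"ty":0.1,"tz":16.4,"yaw":0,"claw":0.8},{"tx":-1.2,"ty":0.1,"tz":16.4,"yaw":0,"claw":0.8},{"tx":-1.2,"ty":0.1,"tz":16.4,"yaw":0,"claw":0.8},{"tx":-1.2,"ty":0.1,"tz":16.4,"yaw":0,"claw":0.8}], newtons=40)

```text
time: 8.35
tool_pos: [0.4547, -0.1924, 0.0234]
eef_rot: [0.658, 0.753, 0.0, 0.001]
contact_force: [-0.5, 0.7, 3.6]
finger_gap: 0.0352
```

```bash
python3 - <<'E'
from h import *
import cv2
im=cams.read_camera("wrist"); cv2.imwrite("pics/w6.png",im[:,:,::-1])
y=np.radians(16.4);X=np.array([np.cos(y),np.sin(y)]);Y=np.array([-X[1],X[0]]);c=np.array([.5257,.0435])
p=c-.012*X-.012*Y
tgt([*p,.1],106.4)
E
```

```text
t=8.4 pos [ 0.4546 -0.1924  0.0234] yaw 97.68 F [-1.61  0.36  3.87] gap 0.0355 -> shift cm [21.05  9.2  -7.68] jog yaw -8.72
```

View pics/w6.png

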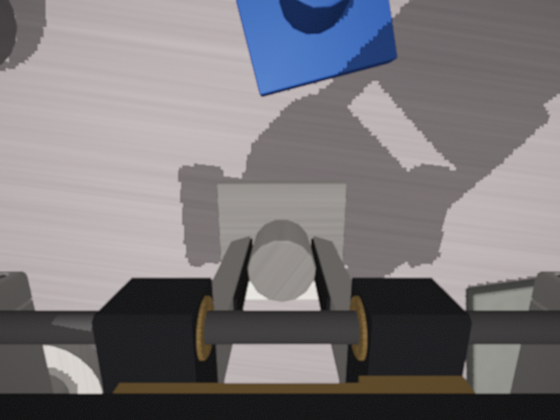

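Emit:
jog_arm(plan=[{"tx":0,"ty":0,"tz":-2,"yaw":0,"claw":0.8},{"tx":0,"ty":0,"tz":-5,"yaw":0,"claw":0.8},{"tx":0,"ty":0,"tz":-8,"yaw":0,"claw":0.8},{"tx":4,"ty":1.8,"tz":-8,"yaw":-2,"claw":0.8},{"tx":8,"ty":3.6,"tz":-8,"yaw":-4,"claw":0.8},{"tx":12,"ty":5.4,"tz":-8,"yaw":-6,"claw":0.8},{"tx":16,"ty":7.2,"tz":-8,"yaw":-8.7,"claw":0.8},{"tx":19,"ty":8.5,"tz":-8,"yaw":-8.7,"claw":0.8},{"tx":21,"ty":9.2,"tz":-8,"yaw":-8.7,"claw":0.8},{"tx":21,"ty":9.2,"tz":-8,"yaw":-8.7,"claw":0.8},{"tx":21,"ty":9.2,"tz":-8,"yaw":-8.7,"claw":0.8}])

```text
time: 9.5
tool_pos: [0.5163, 0.0287, 0.1016]
eef_rot: [0.599, 0.801, -0.001, -0.001]
contact_force: [-0.2, -0.7, -3.9]
finger_gap: 0.0353
```

```bash
python3 - <<'E'
from h import *
import cv2
y=np.radians(16.4);X=np.array([np.cos(y),np.sin(y)]);Y=np.array([-X[1],X[0]]);c=np.array([.5257,.0435])
tgt([*(c-.012*X-.012*Y),.035],106.4)
im=cams.read_camera("wrist"); cv2.imwrite("pics/w7.png",im[:,:,::-1])
im=cams.read_camera("top"); im=cv2.resize(im[140:270,150:310],None,fx=4.6,fy=4.6,interpolation=2);cv2.imwrite("pics/t7.png",im[:,:,::-1])
tgt([*(c-.012*X-.012*Y),.035],106.4)
E
```

```text
t=9.5 pos [0.5163 0.0287 0.1016] yaw 106.44 F [-0.18 -0.73 -3.93] gap 0.0353 -> shift cm [-0.05  0.14  6.66] jog yaw 0.04
t=9.6 pos [0.5166 0.0278 0.102 ] yaw 106.33 F [-0.26  0.9  -2.86] gap 0.0357 -> shift cm [0.05 0.13 6.7 ] jog yaw -0.07
```

View pics/w7.png

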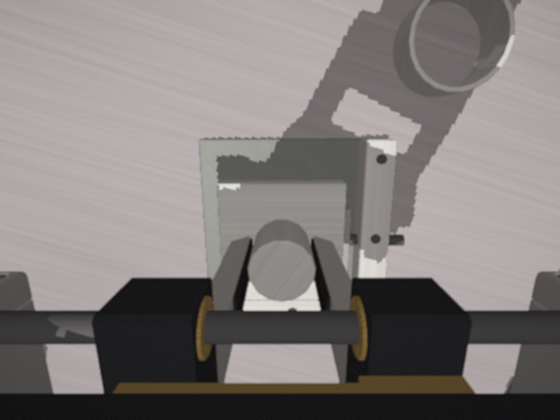

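View pics/t7.png

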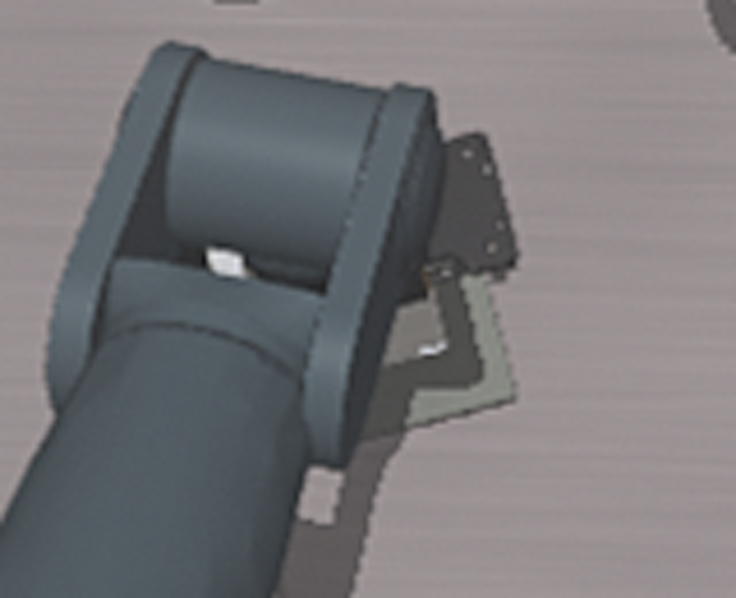

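```bash
python3 - <<'E'
from h import *
y=np.radians(16.4);X=np.array([np.cos(y),np.sin(y)]);Y=np.array([-X[1],X[0]]);c=np.array([.5257,.0435])
for u,v,z in [(200,139,.012),(396,139,.038),(206,275,.012)]:
    p=wp2w(u,v,z)[:2]; print(p,(p-c)@X,(p-c)@Y)
E
```

```text
[ 0.47446878 -0.05709115] -0.07754787788613879 -0.08203379945660312
[0.42981398 0.09286055] -0.07804827382736242 0.07442486239057014
[ 0.59545941 -0.02410114] 0.04783457295469382 -0.08454668797016641
```

Emit:
jog_arm(plan=[{"tx":0,"ty":0.1,"tz":3,"yaw":0,"claw":0.8},{"tx":0,"ty":0.1,"tz":5,"yaw":0,"claw":0.8},{"tx":0,"ty":0.1,"tz":5.8,"yaw":0,"claw":0.8},{"tx":0,"ty":0.1,"tz":6.2,"yaw":0,"claw":0.8},{"tx":0,"ty":0.1,"tz":6.4,"yaw":0,"claw":0.8},{"tx":0,"ty":0.1,"tz":6.4,"yaw":0,"claw":0.8},{"tx":0,"ty":0.1,"tz":6.4,"yaw":0,"claw":0.8}])

```text
time: 10.3
tool_pos: [0.5189, 0.0286, 0.0395]
eef_rot: [0.599, 0.801, 0.0, 0.001]
contact_force: [-1.1, -0.1, -3.3]
finger_gap: 0.0355
```

Emit:
jog_arm(plan=[{"tx":0,"ty":0,"tz":0.2,"yaw":0,"claw":0.8},{"tx":0,"ty":0,"tz":0.4,"yaw":0,"claw":0.8},{"tx":0,"ty":0,"tz":0.45,"yaw":0,"claw":0.8},{"tx":0,"ty":0,"tz":0.45,"yaw":0,"claw":0.8},{"tx":0,"ty":0,"tz":0.45,"yaw":0,"claw":0.8}])

```text
time: 10.8
tool_pos: [0.5186, 0.0288, 0.0354]
eef_rot: [0.599, 0.801, -0.0, 0.0]
contact_force: [-4.5, 1.5, 6.2]
finger_gap: 0.0353
```

Emit:
jog_arm(plan=[{"tx":0.4,"ty":0.4,"tz":-0.05,"yaw":0,"claw":0.8},{"tx":0.8,"ty":0.8,"tz":-0.05,"yaw":0,"claw":0.8},{"tx":1.2,"ty":1.2,"tz":-0.05,"yaw":0,"claw":0.8},{"tx":1.4,"ty":1.4,"tz":-0.05,"yaw":0,"claw":0.8},{"tx":1.6,"ty":1.6,"tz":-0.05,"yaw":0,"claw":0.8},{"tx":1.6,"ty":1.6,"tz":-0.05,"yaw":0,"claw":0.8},{"tx":1.6,"ty":1.6,"tz":-0.05,"yaw":0,"claw":0.8}], newtons=55)

```text
time: 11.5
tool_pos: [0.529, 0.046, 0.0356]
eef_rot: [0.598, 0.801, -0.003, 0.001]
contact_force: [-8.4, -13.2, 9.3]
finger_gap: 0.035
```

```bash
cat >> h.py <<'E'
def g(n=1):
    y=np.radians(16.4);X=np.array([np.cos(y),np.sin(y),0]);Y=np.array([-X[1],X[0],0]);c=np.array([.5257,.0435,0])
    for i in range(n):
        s=ctrl.observe();p=s["tool_pos"]-c;f=s["contact_force"]
        print("%.2f"%s["time"],"gx %.4f gy %.4f z %.4f"%(p@X,p@Y,p[2]),"fX %.1f fY %.1f fz %.1f"%(f@X,f@Y,f[2]))
        if i<n-1: cams.read_camera("top")
E
python3 - <<'E'
from h import *
import cv2
g(4)
im=cams.read_camera("wrist"); cv2.imwrite("pics/w8.png",im[:,:,::-1])
im=cams.read_camera("scene"); im=cv2.resize(im[140:260,280:440],None,fx=4.8,fy=4.8,interpolation=2);cv2.imwrite("pics/s8.png",im[:,:,::-1])
E
```

```text
11.50 gx 0.0038 gy 0.0014 z 0.0356 fX -11.7 fY -10.3 fz 9.3
11.55 gx 0.0038 gy 0.0014 z 0.0356 fX -10.5 fY -11.2 fz 9.3
11.60 gx 0.0038 gy 0.0014 z 0.0356 fX -10.2 fY -11.6 fz 10.0
11.65 gx 0.0038 gy 0.0014 z 0.0356 fX -11.5 fY -11.7 fz 9.5
```

View pics/w8.png

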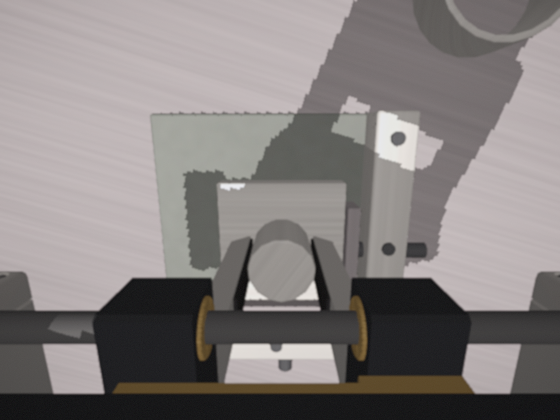

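View pics/s8.png

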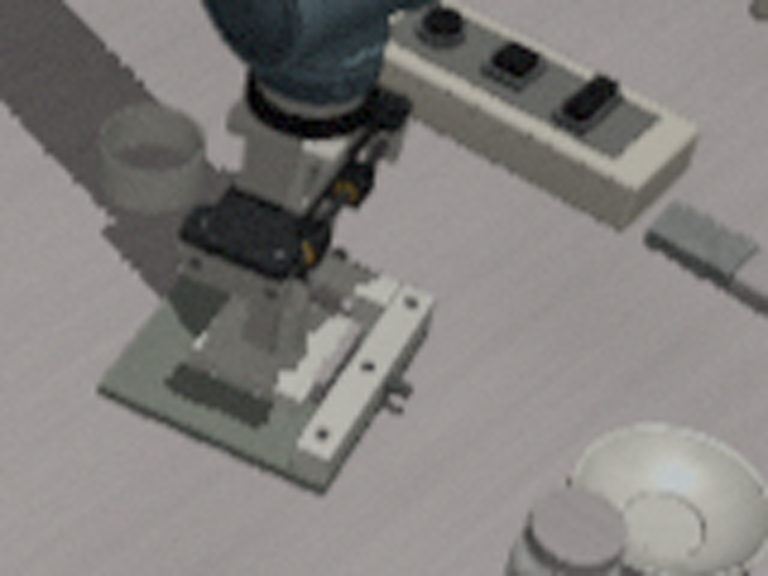

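Emit:
jog_arm(plan=[{"tx":0.1,"ty":0.1,"tz":-0.05,"yaw":0,"claw":0.8},{"tx":0.2,"ty":0.2,"tz":-0.05,"yaw":0,"claw":0.8},{"tx":0.2,"ty":0.2,"tz":-0.05,"yaw":0,"claw":0.8},{"tx":0.2,"ty":0.2,"tz":-0.05,"yaw":0,"claw":0.8}])

```text
time: 12.15
tool_pos: [0.5297, 0.0475, 0.0358]
eef_rot: [0.598, 0.801, -0.004, 0.001]
contact_force: [-9.8, -17.4, 9.3]
finger_gap: 0.0354
```

```bash
python3 - <<'E'
from h import *
g(4)
E
```

```text
12.15 gx 0.0049 gy 0.0028 z 0.0358 fX -14.3 fY -14.0 fz 9.3
12.20 gx 0.0049 gy 0.0028 z 0.0357 fX -13.3 fY -14.3 fz 9.9
12.25 gx 0.0050 gy 0.0028 z 0.0358 fX -13.0 fY -14.2 fz 9.7
12.30 gx 0.0050 gy 0.0028 z 0.0358 fX -13.7 fY -13.7 fz 10.1
```

Emit:
jog_arm(plan=[{"tx":0.1,"ty":0.1,"tz":-0.05,"yaw":0,"claw":0.8},{"tx":0.2,"ty":0.2,"tz":-0.1,"yaw":0,"claw":0.8},{"tx":0.3,"ty":0.2,"tz":-0.1,"yaw":0,"claw":0.8},{"tx":0.3,"ty":0.2,"tz":-0.1,"yaw":0,"claw":0.8},{"tx":0.3,"ty":0.2,"tz":-0.1,"yaw":0,"claw":0.8}])

```text
time: 12.8
tool_pos: [0.5302, 0.0492, 0.0361]
eef_rot: [0.598, 0.802, -0.006, 0.002]
contact_force: [-8.4, -24.7, 4.8]
finger_gap: 0.0354
```

```bash
python3 - <<'E'
from h import *
import cv2
g(4)
s=ctrl.observe();print(R.from_quat(s["eef_rot"]).as_matrix()[:,2], s["wrist_torque"])
im=cams.read_camera("wrist"); cv2.imwrite("pics/w9.png",im[:,:,::-1])
im=cams.read_camera("scene"); im=cv2.resize(im[170:250,290:390],None,fx=7.5,fy=7.5,interpolation=2);cv2.imwrite("pics/s9.png",im[:,:,::-1])
E
```

```text
12.80 gx 0.0059 gy 0.0042 z 0.0361 fX -15.0 fY -21.3 fz 4.8
12.85 gx 0.0059 gy 0.0042 z 0.0361 fX -16.0 fY -22.0 fz 6.3
12.90 gx 0.0059 gy 0.0042 z 0.0361 fX -15.1 fY -20.5 fz 5.3
12.95 gx 0.0059 gy 0.0042 z 0.0361 fX -16.4 fY -20.7 fz 6.3
[-0.0048224  -0.01162634 -0.99992078] [-4.70080208  1.61271672  0.02941083]
```

View pics/w9.png

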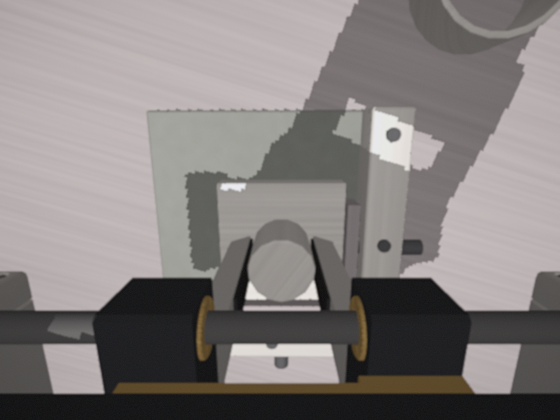

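View pics/s9.png

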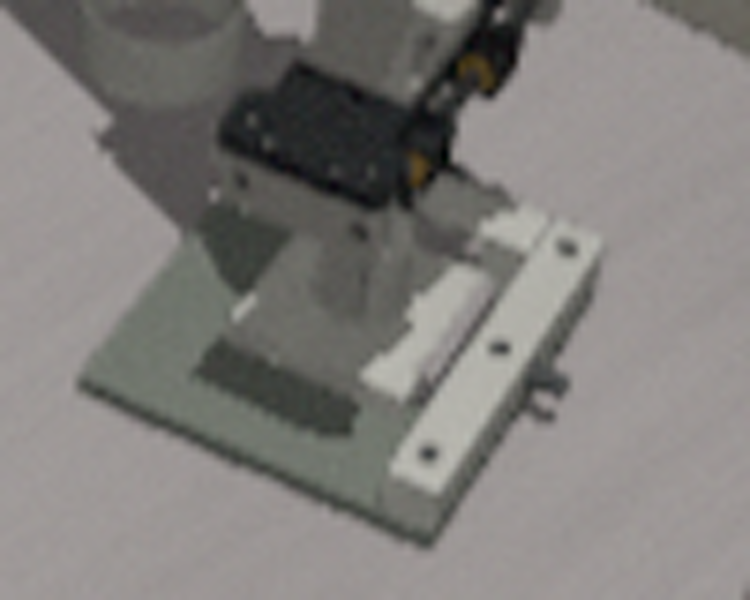

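Emit:
jog_arm(plan=[{"tx":0,"ty":0.15,"tz":-0.05,"yaw":0,"claw":0.8},{"tx":0,"ty":0.3,"tz":-0.05,"yaw":0,"claw":0.8},{"tx":0,"ty":0.3,"tz":-0.05,"yaw":0,"claw":0.8},{"tx":0,"ty":0.3,"tz":-0.05,"yaw":0,"claw":0.8}])

```text
time: 13.45
tool_pos: [0.531, 0.0495, 0.0363]
eef_rot: [0.597, 0.802, -0.008, -0.0]
contact_force: [-15.6, -27.8, 11.3]
finger_gap: 0.0352
```

```bash
python3 - <<'E'
from h import *
import cv2
g(3)
s=ctrl.observe();print(R.from_quat(s["eef_rot"]).as_matrix()[:,2], s["wrist_torque"])
im=cams.read_camera("wrist"); cv2.imwrite("pics/w10.png",cv2.resize(im[95:305,140:440],None,fx=2.6,fy=2.6,interpolation=2)[:,:,::-1])
E
```

```text
13.45 gx 0.0068 gy 0.0042 z 0.0363 fX -22.8 fY -22.3 fz 11.3
13.50 gx 0.0068 gy 0.0042 z 0.0363 fX -22.5 fY -21.9 fz 11.8
13.55 gx 0.0068 gy 0.0042 z 0.0363 fX -22.0 fY -22.8 fz 11.3
[-0.01049532 -0.01291457 -0.99986152] [-5.26482682  2.94434489  0.03899266]
```

View pics/w10.png

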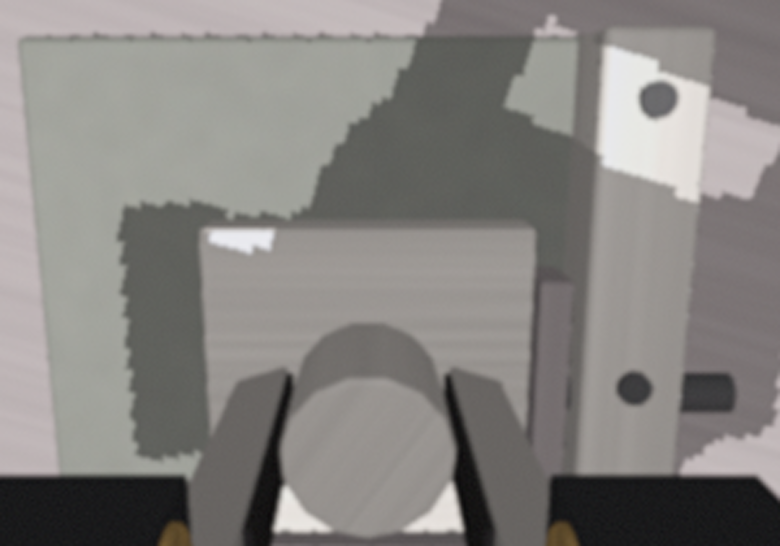

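```bash
python3 - <<'E'
from h import *
s=ctrl.observe()
y=np.radians(16.4);X=np.array([np.cos(y),np.sin(y),0]);Y=np.array([-X[1],X[0],0]);c=np.array([.5257,.0435,0])
for n,c0,z in [('flR',(201,229),.026),('flL',(535,229),.026),('flRlow',(208,440),.026),('bedNR',(22,38),.012),('bedNh',(578,38),.012),('bedR',(58,470),.012),('hTin',(603,30),.038),('hTout',(713,28),.038),('stopcorner',(541,282),.034),('stopback',(572,282),.034),('housBot',(573,260),.012),('bosstop',(369,457),.066)]:
    p=wp2w(*((np.array(c0)+.5)/2.6-.5+[140,95]),z,s); print(n,((p-c)@X).round(4),((p-c)@Y).round(4))
E
```

```text
flR -0.033 -0.0367
flL -0.0334 0.0427
flRlow 0.021 -0.0373
bedNR -0.0773 -0.0813
bedNh -0.0778 0.0534
bedR 0.0364 -0.0822
hTin -0.0774 0.0524
hTout -0.0779 0.0754
stopcorner -0.0223 0.0432
stopback -0.0223 0.0503
housBot -0.0234 0.0557
bosstop 0.0071 0.0038
```

```bash
python3 - <<'E'
import cv2,numpy as np
a=cv2.imread("pics/w7.png")[195:285,330:430];b=cv2.imread("pics/w8.png")[195:285,330:430];c=cv2.imread("pics/w9.png")[195:285,330:430]
cv2.imwrite("pics/cmp.png",np.hstack([cv2.resize(np.clip(i*1.6,0,255).astype('uint8'),None,fx=2.6,fy=5.2,interpolation=2) for i in (a,b,c)]))
E
```

```text
(no output)
```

View pics/cmp.png

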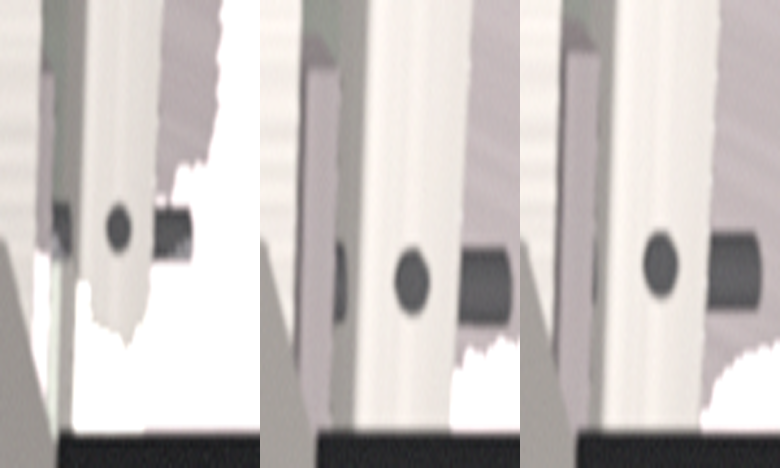

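```bash
python3 - <<'E'
from h import *
import cv2
im=cams.read_camera("wrist")[:,:,::-1]; cv2.imwrite("pics/w11.png",im)
L=[cv2.imread(f"pics/{n}.png")[285:385,225:345] for n in("w8","w9","w11")]
cv2.imwrite("pics/cmp2.png",np.hstack([cv2.resize(np.clip(i*1.3,0,255).astype('uint8'),None,fx=2.2,fy=5.5,interpolation=2) for i in L]))
E
```

```text
(no output)
```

View pics/cmp2.png

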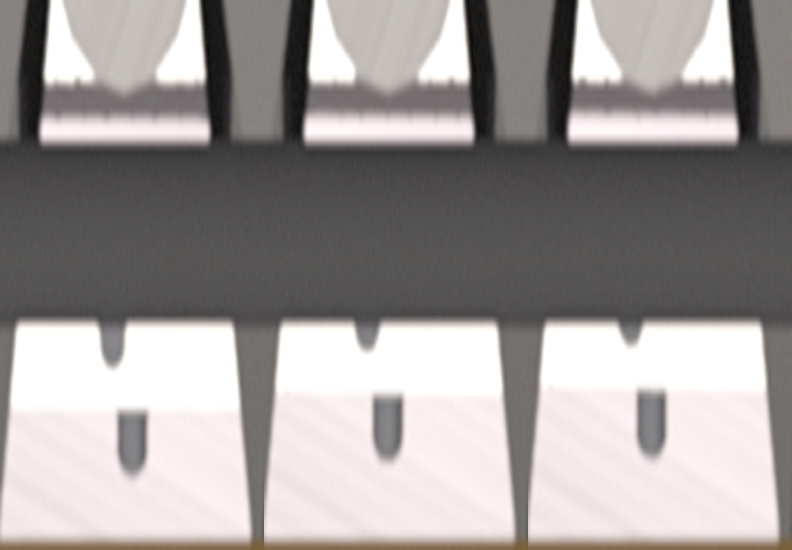

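```bash
python3 - <<'E'
from h import *
s=ctrl.observe()
y=np.radians(16.4);X=np.array([np.cos(y),np.sin(y),0]);c=np.array([.5257,.0435,0])
for v,z in [(285+83/5.5-.4,.026),(285+390/5.5-.4,.038),(285+106/5.5,.034)]:
    print(((wp2w(282,v,z,s)-c)@X).round(4))
g()
E
```

```text
0.0468
0.0811
0.0455
13.65 gx 0.0068 gy 0.0042 z 0.0363 fX -21.9 fY -22.5 fz 11.3
```

Emit:
jog_arm(plan=[{"tx":0.05,"ty":0.1,"tz":0,"yaw":0,"claw":0.8},{"tx":0.1,"ty":0.2,"tz":0,"yaw":0,"claw":0.8},{"tx":0.1,"ty":0.2,"tz":0,"yaw":0,"claw":0.8},{"tx":0.1,"ty":0.2,"tz":0,"yaw":0,"claw":0.8},{"tx":0.1,"ty":0.2,"tz":0,"yaw":0,"claw":0.8}])

```text
time: 14.15
tool_pos: [0.5316, 0.0497, 0.0365]
eef_rot: [0.597, 0.802, -0.01, -0.001]
contact_force: [-20.0, -32.6, 15.3]
finger_gap: 0.035
```

```bash
python3 - <<'E'
from h import *
import cv2
g(3)
s=ctrl.observe();print(R.from_quat(s["eef_rot"]).as_matrix()[:,2], s["finger_gap"])
im=cams.read_camera("wrist")[:,:,::-1]; cv2.imwrite("pics/w12.png",im)
L=[cv2.imread(f"pics/{n}.png")[285:385,225:345] for n in("w9","w11","w12")]
cv2.imwrite("pics/cmp3.png",np.hstack([cv2.resize(np.clip(i*1.3,0,255).astype('uint8'),None,fx=2.2,fy=5.5,interpolation=2) for i in L]))
E
```

```text
14.15 gx 0.0074 gy 0.0043 z 0.0365 fX -28.4 fY -25.7 fz 15.3
14.20 gx 0.0075 gy 0.0043 z 0.0365 fX -28.2 fY -26.0 fz 16.2
14.25 gx 0.0075 gy 0.0043 z 0.0365 fX -29.0 fY -26.1 fz 16.9
[-0.0136815  -0.01551422 -0.99978604] 0.0353068837962842
```

View pics/cmp3.png

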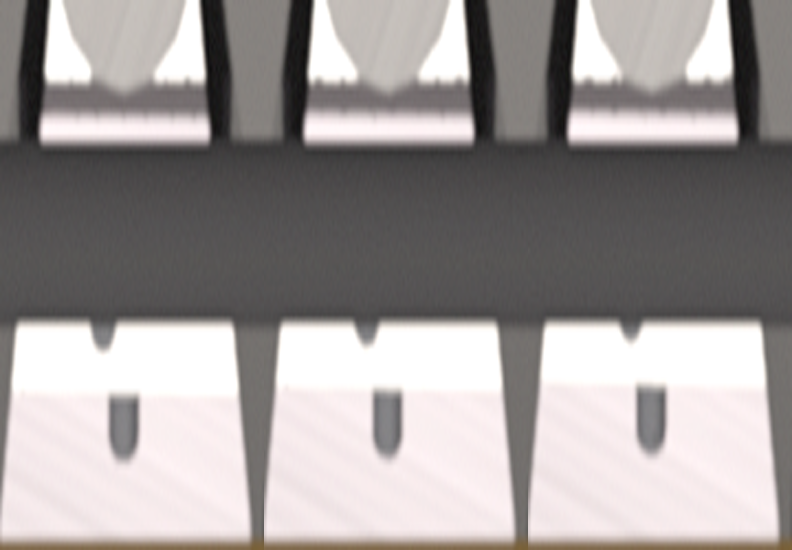

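View pics/w12.png

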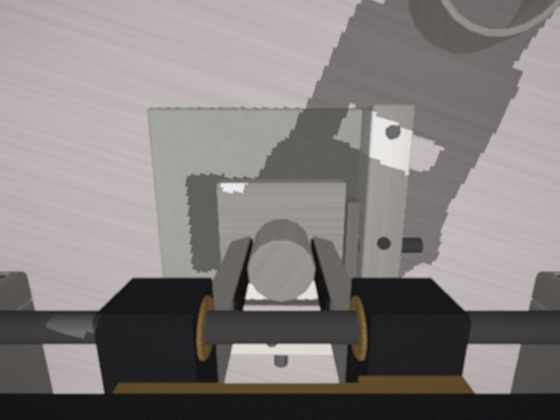

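```bash
python3 - <<'E'
from h import *
g(2); s=ctrl.observe(); print(abs(s["qd"]).max())
print(ctrl.sign_off())
E
```

```text
14.30 gx 0.0074 gy 0.0043 z 0.0365 fX -28.5 fY -24.7 fz 16.2
14.35 gx 0.0074 gy 0.0043 z 0.0365 fX -29.4 fY -25.3 fz 16.0
0.0022357269605984506
the job is handed in; nothing more can be done
None
```

I pressed the keys in order (bar, square, round) with the bed empty. Then I laid the square-flanged die on the gauge's bed and pushed it into the corner. I handed the job in at 14.35 s, still holding the die there; no verdict was reported.

**Keys:** each went down until the fingers stopped at 57.2 mm above the table (fully down is 57 mm), with about 6–8 N on them, and each was let up before the next.

**Die:** it was gripped by its boss at 55 N (measured gap about 35 mm) and was parallel to the bed in the last picture.
- **Force:** the last pushes met hard resistance at about 29 N on the far side and 25 N on the left. Both are well above the 7 N of a stop that is fully in.
- **Left stop:** in the wrist pictures its pin had all but disappeared, which means about 5.5–6 mm of travel.
- **Far stop:** I couldn't see its travel directly. The distance from the flange to the far housing puts the die at about x = +5.7 mm in the gauge frame, where +6 mm is home.

**Checks that disagreed:** measuring from the bed's near edge instead put the die at only about x = +4.3 mm. That is within my roughly 2 mm measuring error, and I pushed about 2 mm further afterwards. The tool was also leaning about 0.02 rad under the push, against a limit of 0.06 rad for the die.

I didn't touch anything else that I know of, but I took no final picture of the whole bench to confirm it.

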